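File the last player board under the press's weighted arm

ROBOT

A 6-joint arm with a two-finger parallel gripper is mounted at the origin on the work surface. World frame = base frame: x ahead of the robot, y to its left, z up, the work surface at z = 0. Lengths are in m, angles in degrees, forces in N, time in s.
With the tool pointing down it reaches from about 0.375 to 0.75 m from the base axis. Payload 9 kg.
Tool frame: the origin (TCP) lies where the fingers leave the gripper's body, on its centre line; the fingertips stand 73 mm ahead of it and the grasp point (between the pads) lies 54 mm ahead of it (robot.tip_reach is the distance from the TCP to the fingertips, in m); z points along the fingers, y is the direction in which the jaws open and shut (so a half turn about z gives the same grasp; the last joint's range is limited). The gripper opens to 85 mm and grips with 20 to 120 N. Pads are 22 mm wide; open, the fingers measure 114 mm over their backs; the gripper's body (76 mm by 85 mm) begins 54 mm behind the grasp point. The pads swing forward as they close: fully open they stand 13 mm farther back than shut.
Start: joints at [-80.082, 5.964, 5.575, 89.605, 0, 77.527], TCP at [0.229, -0.555, 0.304] pointing down, gripper open.
Joint ranges: [-171.21, 171.21], [-48.23, 106.86], [-62.78, 66.21], [-105.2, 120.99], [-86.42, 89.51], [-180, 180]. Speed limits (degrees/s): [127.2, 127.2, 147.25, 180, 180, 180].

INTERFACE

Orientations are given as [roll, pitch, yaw] about the fixed x, y, z axes, in that order (R = Rz(yaw) Ry(pitch) Rx(roll)).
In Python, from plant import robot gives the robot as it stands. Calls block until the motion is done:
- robot.move_pose(position, orientation): joint-space move of the TCP to a pose.
- robot.line_to(position, vel=0.15, rotation=None, guard=None): straight line of the TCP; rotation=None keeps the orientation; vel is the mean speed in m/s. With guard (N) it stops when the force on the tool has changed by that much, and returns True; else False.
- robot.goto_joints(angles): joint-space move.
- robot.set_gripper(opening): finger opening in m; the grip force is fixed at half the most; returns when the fingers have stopped.
- robot.pause(seconds).
- robot.ik(position, orientation): joint angles nearest the present ones, or None.
- robot.observe(): the state.
- robot.grab_frame(name): name is "scene" or "top"; returns the picture (400x640x3 uint8, blue, green, red); there is no depth.
- robot.get_calibration(name): a dict with "vertical_fov" (degrees; the focal length in pixels is half the picture's height over the tangent of half this angle, whatever the lens; pixels are square), "cx", "cy" (the principal point, pixels), "rvec" (rotation vector, rad) and "tvec" (3), from world to camera coordinates, as OpenCV has them. Camera axes: x right, y down, z forward; pixel columns grow to the right and rows downward; lengths in m; the calibration is good to about 2 mm. A picture is of the moment at which its call begins. get_calibration takes no time and is no camera call.
A pose or a line that the arm cannot do raises robot.IKError and nothing moves.
- robot.job_done(): hands the job in, once; it reports no verdict.
The state is a dict: "time": time; "q": joint angles; "qvel": joint speeds; "joint_torque": joint torques, N m; "tool_pos": TCP position; "tcp_rot": TCP orientation; "ft_force": force on the tool from outside, world axes, zero at the start; "torque": the same for the moment, N m; "gripper_width": finger opening in m.
Only numpy, scipy, OpenCV 4.12 (cv2) and the standard library are available. Lean on these libraries where they do the work, as an engineer would, in place of code of your own. Each camera call takes 0.05 s, during which the arm holds its last target. There are 200 camera calls.

TASK

Put the last player board away in the board press. Starting with its weighted arm down, roll the press's thumbwheel exactly five clicks anticlockwise (seen from above) to raise the arm; then take the board that stands in the rack and tuck it flat under the raised arm, squarely on top of the pile; then roll the wheel back three clicks, so that the arm comes down and rests on the board. Leave the die, dice tower, pot and egg cup standing where they are.

Things in the scene. Friction and masses are not known exactly. Their poses are not given: they have to be found in the camera images.
- press: Board press, fixed to the shelf, origin under the pile's centre. Base plate 8 mm high, 100 mm wide, from x = -63 to +115 mm. On it the pile, and 7 mm beyond the pile's +x end an aluminium housing (x = +67 to +119 mm, 84 mm wide, 61 mm high) that carries the thumbwheel and, on top, the weighted arm, which reaches out over the pile towards -x.
- pile_top (a point): Centre of the top face of the press's fixed pile of two bamboo boards, 36 mm above the shelf; axes as the press. The pile is 120 mm along x and 62 mm along y, and is open on its -x end and on both y sides.
- wheel_axis (a point): Centre of the black thumbwheel on its vertical axis; axes as the press, x = +112, z = 36 mm there. A level disc 16 mm thick, root radius 38 mm, with 12 upright round ribs (radius 4 mm, centred 39 mm from the axis). It juts from the housing's +x face (7 mm beyond the axis): some 70 degrees either side of press +x are free for a fingertip pointing down beside it; below is the bare shelf.
- thumbwheel (a joint): Turn of the wheel in rad, anticlockwise from above positive; starts at 0, its lower stop; upper stop 4.19. It clicks every 0.5236 rad (30 degrees, one rib), settles in the nearest click when let go and stays; 0.08 Nm takes it over a click. Ribs lie at the joint value from press +x and every 30 degrees on. Each click lifts the arm by 0.09 to 0.1 rad.
- pivot (a point): Pivot of the press's weighted brass arm, between two cheeks (34 mm over them, up to 84 mm above the shelf); x = +88, z = 75 mm in the press. The arm runs from here towards press -x, 18 mm wide and 10 mm thick, 60 mm long; 55 mm from the pivot a round foot, 18 mm across, hangs down 39 mm on to the pile.
- holdarm (a joint): Angle of the weighted arm, rad: 0 = foot on the bare pile, growing as it rises. At five clicks (0.47 rad) the foot is 25 mm or more above the pile, at press x = +21 mm, the arm's top at most 115 mm above the shelf. The wheel only lifts it: as the wheel is rolled back it sinks by its own weight (1 N at the foot) and rests on whatever lies there, at about 0.27 rad on one board.
- board_mid (a point): Centre of the loose bamboo board, 120 x 62 x 14 mm, 80 g. Its x axis runs along the 120 mm length, y through the 14 mm thickness, z along the 62 mm width. It starts standing on a long edge in the rack (z up, centre 39 mm above the shelf, top edge 70 mm). Both faces and both ends are alike. Lying flat on the pile its centre is 7 mm above the pile's top.
- rack: Slotted bamboo rack, fixed to the shelf, 140 mm along x, 56 mm along y, origin at the centre of its underside. The slot runs along x, its floor 8 mm above the shelf, 17 mm wide between two lips 10 mm thick and 26 mm high.
- die: Brass-coloured aluminium die, a loose 40 mm cube, origin at the centre of its underside. Bystander.
- tower: Black plastic dice tower, loose, 70 x 70 mm, 164 mm high, origin at the centre of its underside. Bystander.
- pot: Bamboo pot, loose, round, 84 mm across, 85 mm high, origin at the centre of its underside. Bystander.
- eggcup: White ceramic egg cup, loose, 50 mm across, 62 mm high, origin at the centre of its underside. Bystander.

How it is judged (in metres and radians):
On the way, in this order (a step that is already met when the one before it is completed fails the run):
1. the wheel stands at five clicks and the arm is up (value of joint thumbwheel between 2.4 and 2.83 rad and value of joint holdarm above 0.42 rad), for 0.3 s.
2. the board lies flat and square on the pile, under the arm still raised five clicks (value of joint thumbwheel above 2.4 rad and horizontal distance between board_mid and pile_top below 0.015 m and z of board_mid in the frame of pile_top between 0.003 and 0.011 m and angle between the y axis of board_mid and the z axis of pile_top, either way round below 0.1 rad and angle between the x axis of board_mid and the x axis of pile_top, either way round below 0.17 rad), for 0.2 s.
At the end, for the whole second after the job is handed in: The wheel rests two clicks above its stop (0.84 to 1.26 rad), the arm rests on the board (0.23 to 0.29 rad), and the board lies flat (within 0.1 rad) on the pile, its centre within 15 mm of the pile's centre and its length within 0.17 rad of the pile's (value of joint thumbwheel between 0.84 and 1.26 rad and value of joint holdarm between 0.23 and 0.29 rad and horizontal distance between board_mid and pile_top below 0.015 m and z of board_mid in the frame of pile_top between 0.003 and 0.011 m and angle between the y axis of board_mid and the z axis of pile_top, either way round below 0.1 rad and angle between the x axis of board_mid and the x axis of pile_top, either way round below 0.17 rad); the robot touches nothing.
It fails at once if the wheel is rolled past five clicks (value of joint thumbwheel above 2.95 rad).
It fails at once if a bystander is shifted by more than 25 mm (distance of any of die, tower, pot, eggcup from where it was at the start of the episode above 0.025 m).
It fails at once if a bystander is tipped over (angle between any of die, tower, pot, eggcup's own z axis and vertical above 0.5 rad).
It also fails if it takes over 72 s, if anything falls off the work surface, if the arm or the gripper's body presses on something with over 40 N, if the wrist force passes 120 N, or if a joint passes its speed limit or range.

## Working session

There is one attempt and no reset: what is moved stays moved. The work goes in short steps, each a Python script; the robot and the scene stay as the last script left them, time stands still between calls to the robot, and variables do not carry over. Pictures are saved under pics/ and viewed, about 8 in all and at most 12, crops included, and the job is handed in when it is done.

```bash
ls; mkdir -p pics; python3 - <<'E'
from plant import robot
import cv2
for n in("scene","top"):
    cv2.imwrite(f"pics/{n}0.png",robot.grab_frame(n)); print(n,robot.get_calibration(n))
print(robot.observe())
E
```

```text
pics
scene {'vertical_fov': 50.15177074908229, 'cx': 319.21878988713985, 'cy': 201.08007268531176, 'rvec': array([ 1.88048194,  1.33743832, -0.68821753]), 'tvec': array([-0.1951157 , -0.27964001,  1.67183976])}
top {'vertical_fov': 53.51331861887168, 'cx': 312.7330018336893, 'cy': 196.84496223613706, 'rvec': array([ 2.14318536, -2.0953708 ,  0.22021743]), 'tvec': array([8.06874317e-04, 6.23949329e-01, 1.15951025e+00])}
{'time': 0.1, 'q': array([-8.00812823e+01,  5.99463585e+00,  5.53268888e+00,  8.96063445e+01,
       -1.97037804e-04,  7.75269063e+01]), 'qvel': array([-0.0805626 , -0.03872402,  0.11524606,  0.04713022, -0.00990737,
       -0.08000757]), 'joint_torque': array([ 6.17998638e-03, -5.58210182e+01,  5.04719138e+01,  1.28885478e-02,
       -3.33337239e-04, -4.07593532e-06]), 'tool_pos': array([ 0.2285345 , -0.55453645,  0.30321706]), 'tcp_rot': array([-1.79933278e+02, -1.45572852e-02,  2.23918031e+01]), 'ft_force': array([0.27824608, 0.24816777, 0.52997959]), 'torque': array([ 0.01218275,  0.00518613, -0.01494119]), 'gripper_width': 0.08549599857269233}
```

View pics/scene0.png

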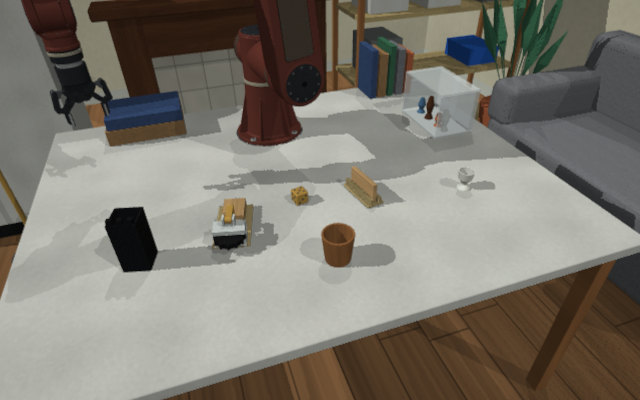

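View pics/top0.png

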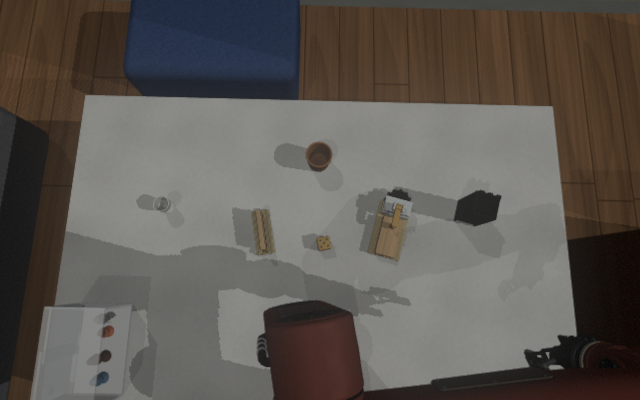

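The top view shows the press at about (392,225) with its wheel end up at (398,195). The rack with the board is at (262,231), the die at (323,243), the pot at (319,156), the tower at (478,208) and the egg cup at (163,204). I'll enlarge the two work areas.

```bash
cat > h.py <<'E'
import cv2, numpy as np
from plant import robot
class Cam:
    def __init__(s,n):
        c=robot.get_calibration(n); s.n=n
        f=200/np.tan(np.radians(c["vertical_fov"]/2))
        s.K=np.array([[f,0,c["cx"]],[0,f,c["cy"]],[0,0,1]]); s.rv=c["rvec"]; s.t=np.array(c["tvec"]); s.R=cv2.Rodrigues(s.rv)[0]
        s.C=-s.R.T@s.t
    def cast(s,uv,z):
        uv=np.atleast_2d(np.float64(uv)); d=np.c_[uv,np.ones(len(uv))]@np.linalg.inv(s.K).T@s.R
        return s.C+d*((z-s.C[2])/d[:,2])[:,None]
    def proj(s,P): return cv2.projectPoints(np.float64(P).reshape(-1,1,3),s.rv,s.t,s.K,None)[0][:,0]
E
python3 - <<'E'
from h import *
t=Cam("top");print(t.C, Cam("scene").C)
im=cv2.imread("pics/top0.png"); sc=cv2.imread("pics/scene0.png")
def crop(im,x,y,w,h,k): return cv2.resize(im[y:y+h,x:x+w],None,fx=k,fy=k,interpolation=cv2.INTER_CUBIC)
a=crop(im,365,180,55,90,6); b=crop(im,242,200,36,60,9)
v=np.zeros((540,800,3),np.uint8); v[:540,:330]=a; v[:540,340:664]=b
cv2.imwrite("pics/c0.png",np.clip(v*1.4,0,255).astype(np.uint8))
s2=np.hstack([crop(sc,205,190,55,65,7),crop(sc,340,160,50,65,7)[:, :350]]); cv2.imwrite("pics/c1.png",s2)
for uv,z in (((262,231),.07),((392,225),.036),((398,195),.036)): print(t.cast(uv,z))
E
```

```text
[0.38095204 0.02083036 1.26024564] [ 1.49229911 -0.28415912  0.77692587]
[[0.51396342 0.16509866 0.07      ]]
[[ 0.5456266  -0.23366712  0.036     ]]
[[ 0.64143445 -0.25437676  0.036     ]]
```

View pics/c0.png

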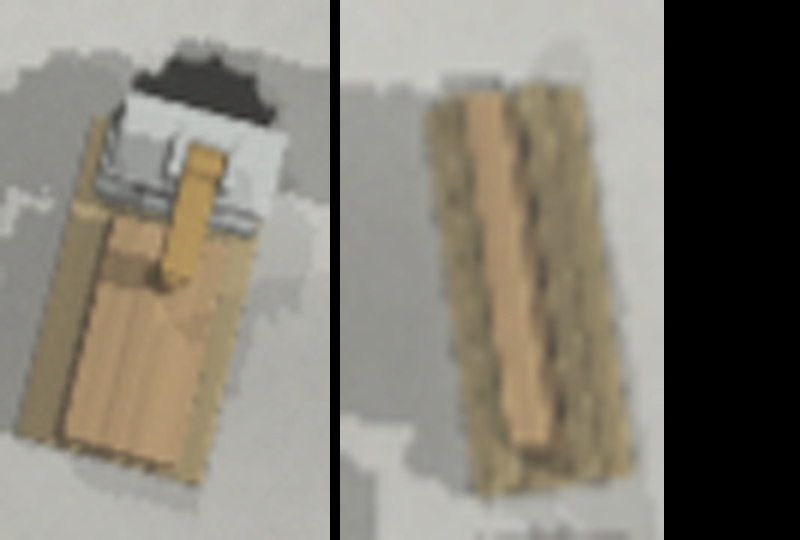

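View pics/c1.png

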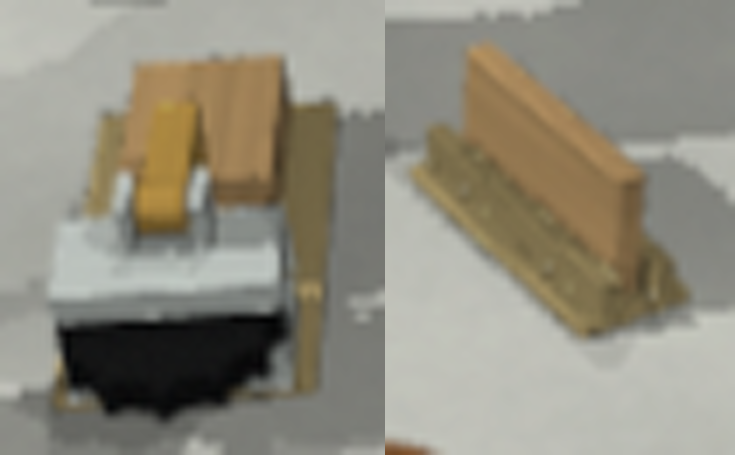

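```bash
cat > meas.py <<'E'
from h import *
T=Cam("top"); S=Cam("scene")
from scipy.ndimage import map_coordinates
def edge(img,p,q,w=2.5):
    """refine edge p->q (pixels): strongest gradient on perpendicular scans, robust line"""
    p,q=np.float64(p),np.float64(q); d=(q-p)/np.linalg.norm(q-p); n=np.array([-d[1],d[0]])
    o=np.arange(-w,w+.01,.1); pts=[]
    for a in np.linspace(.1,.9,40):
        c=p+a*(q-p)+o[:,None]*n
        g=sum(np.abs(np.gradient(map_coordinates(img[...,k].astype(float),[c[:,1],c[:,0]],order=1))) for k in range(3))
        g=g*np.exp(-o**2/(2*1.5**2)); pts.append(p+a*(q-p)+(o[g.argmax()])*n)
    l=cv2.fitLine(np.float32(pts),cv2.DIST_HUBER,0,.01,.01).ravel()
    r=np.abs((np.array(pts)-l[2:])@np.array([-l[1],l[0]]))
    return l[2:]-30*l[:2]*np.sign(l[:2]@d),l[2:]+30*l[:2]*np.sign(l[:2]@d),np.median(r)
def wl(cam,img,p,q,z):
    a,b,r=edge(img,p,q); A,B=cam.cast([a,b],z)[:,:2]; d=(B-A)/np.linalg.norm(B-A)
    return A,d,r
E
python3 - <<'E'
from meas import *
im=cv2.imread("pics/top0.png")
P=lambda u,v:(365+(u+.5)/6-.5,180+(v+.5)/6-.5)
B=lambda u,v:(242+(u-340+.5)/9-.5,200+(v+.5)/9-.5)
L={}
for name,p,q,z in [("base-x",P(15,437),P(203,487),.008),("base+right",P(203,487),P(258,235),.008),("base left",P(15,437),P(90,125),.008),
 ("pile-x",P(65,440),P(185,470),.036),("pile left",P(65,438),P(108,240),.036),("pile right",P(185,470),P(218,320),.036),
 ("house back",P(130,95),P(285,135),.061),("house right",P(262,215),P(287,135),.061),
 ("brd L",B(513,445),B(470,95),.070),("brd R",B(549,445),B(503,95),.070),("brd near",B(513,445),B(549,445),.070),("brd far",B(470,93),B(503,93),.070),
 ("rack L",B(470,490),B(428,120),.008),("rack R",B(632,470),B(580,90),.008),("rack near",B(478,492),B(630,470),.008)]:
    A,d,r=wl(T,im,p,q,z); L[name]=(A,d); print(f"{name:11s} ang {np.degrees(np.arctan2(d[1],d[0])):7.2f} resid {r:.2f}")
def X(a,b):
    (A,d),(Bq,e)=L[a],L[b]; t=np.linalg.solve(np.c_[d,-e],Bq-A); return A+t[0]*d
def off(a,b): # separation of parallel edges
    A,d=L[a]; C=L[b][0]; return (C-A)@np.array([-d[1],d[0]])
print("base w",off("base+right","base left"),"pile w",off("pile right","pile left"),"brd t",off("brd R","brd L"),"rack w",off("rack R","rack L"))
for a,b in [("base-x","base left"),("base-x","base+right"),("pile-x","pile left"),("pile-x","pile right"),("house back","house right"),("brd near","brd L"),("brd near","brd R"),("brd far","brd L"),("brd far","brd R"),("rack near","rack L"),("rack near","rack R")]: print(a,b,X(a,b).round(4))
E
```

```text
base-x      ang -103.96 resid 0.11
base+right  ang  -13.55 resid 0.17
base left   ang  -14.40 resid 0.16
pile-x      ang -101.97 resid 0.20
pile left   ang  -13.62 resid 0.07
pile right  ang   -7.48 resid 0.89
house back  ang -103.85 resid 0.11
house right ang  -17.55 resid 0.11
brd L       ang    9.91 resid 0.14
brd R       ang   10.24 resid 0.22
brd near    ang  -88.73 resid 0.00
brd far     ang  -88.67 resid 0.00
rack L      ang    9.86 resid 0.18
rack R      ang   10.29 resid 0.13
rack near   ang  -81.54 resid 0.23
base w 0.10283615052181 pile w 0.07157507854847278 brd t 0.012910151478184763 rack w 0.05756702108700571
base-x base left [ 0.4618 -0.1576]
base-x base+right [ 0.437  -0.2573]
pile-x pile left [ 0.4589 -0.1799]
pile-x pile right [ 0.4449 -0.2459]
house back house right [ 0.6157 -0.2935]
brd near brd L [0.4604 0.1669]
brd near brd R [0.4607 0.154 ]
brd far brd L [0.5808 0.188 ]
brd far brd R [0.5811 0.1758]
rack near rack L [0.4463 0.1876]
rack near rack R [0.4547 0.1308]
```

```bash
cat >> h.py <<'E'
from scipy.spatial.transform import Rotation as Ro
YP=np.radians(-13.9); PO=np.array([.5103,-.2237,0]); RP=Ro.from_euler('z',YP).as_matrix()
BO=np.array([.5207,.1712,0]); YB=10.05
W=lambda x,y,z: PO+RP@np.array([x,y,z])        # press -> world
Wi=lambda p: RP.T@(np.asarray(p)-PO)
eul=lambda x,z: Ro.from_matrix(np.c_[x,np.cross(z,x),z]).as_euler('xyz',degrees=True)
def down(yaw): return [180,0,yaw]
def wpose(phi,s,rho,gap,z,flip=0,hw=.0145,hr=.011):
    """tool-down pose with closed fingers behind the rib at press angle phi (deg), s=+1 pushes anticlockwise"""
    a=np.radians(phi); er=np.array([np.cos(a),np.sin(a),0]); et=s*np.array([-er[1],er[0],0])
    p=np.array([.112,0,0])+er*(rho+hr)-et*(.004+gap+hw)
    p=W(*p); p[2]=z+robot.tip_reach
    return p,down(np.degrees(YP)+phi+flip)
def side(tipy,tipz,tilt,x=0.,roll=0):
    """tool pointing to press -y, tilted tilt deg down; tip centre at press (x,tipy,tipz). roll 0: jaws vertical-ish"""
    t=np.radians(tilt); zt=np.array([0,-np.cos(t),-np.sin(t)]); xt=np.array([1.,0,0]) if roll==0 else np.cross(zt,[1.,0,0])
    xt=xt*(1 if roll in(0,90) else -1)
    if roll==180: xt=np.array([-1.,0,0])
    return W(x,tipy,tipz)-RP@zt*robot.tip_reach, eul(RP@xt,RP@zt)
E
python3 - <<'E'
from h import *
print(robot.tip_reach)
S=Cam("scene"); T=Cam("top")
Rb=Ro.from_euler('z',YB,degrees=True).as_matrix()
print("scene px board top ends", S.proj([BO+Rb@[a,b,.07] for a in(-.06,.06) for b in (-.007,.007)]).round(1).tolist())
print("crop px", [(385+7*(u-340+.5), 7*(v-160+.5)) for u,v in S.proj([BO+Rb@[a,b,.07] for a in(-.06,.06) for b in (-.007,.007)])])
print("house crop px",[(7*(u-205+.5), 7*(v-190+.5)) for u,v in S.proj([W(.119,-.042,.061),W(.119,.042,.061),W(-.06,.031,.036)])])
print("die",T.cast((323,243),.04),Wi(T.cast((323,243),.04)[0]),"tower",T.cast((478,208),.1),"pot",T.cast((319,156),.08))
f=lambda n,po:print(n,np.round(po[0],3),None if (q:=robot.ik(*po)) is None else q.round(0))
for fl in(0,180):
    for ph in(-30,0,30,60): f(f"wheel ccw {ph} {fl}",wpose(ph,1,.0395,0,.03,fl))
    for ph in(-60,0,30): f(f"wheel cw {ph} {fl}",wpose(ph,-1,.0395,0,.03,fl))
    f(f"out {fl}",wpose(60,1,.06,.005,.03,fl))
    f(f"rack {fl}",(BO+[0,0,.119],down(YB+fl)))
for tl in(12,15,20,25,30):
  for r in(0,180,90,270): f(f"side {tl} {r}",side(.029,.047,tl,0,r))
f("side high",side(.1,.2,20)); f("side high180",side(.1,.2,20,0,180))
E
```

```text
0.0726
scene px board top ends [[350.9, 166.7], [354.8, 165.5], [373.1, 186.0], [377.1, 184.6]]
crop px [(np.float64(464.85188977027485), np.float64(50.27870454207445)), (np.float64(491.77863740143744), np.float64(41.70471530612991)), (np.float64(620.2685473736864), np.float64(185.413744563363)), (np.float64(648.3809235294486), np.float64(175.67765915072596))]
house crop px [(np.float64(46.68500405938323), np.float64(297.8977813296773)), (np.float64(277.72714657804653), np.float64(282.4378833184146)), (np.float64(282.93833315829863), np.float64(51.91276657555244))]
die [[ 0.48467582 -0.01983702  0.04      ]] [-0.07384741  0.1917375   0.04      ] tower [[ 0.59385876 -0.47793378  0.1       ]] pot [[ 0.7498979  -0.00166661  0.08      ]]
wheel ccw -30 0 [ 0.643 -0.299  0.103] [ -35.   28.   10.   73.    0. -172.]
wheel ccw 0 0 [ 0.664 -0.281  0.103] [-33.  30.  13.  73.   0. 161.]
wheel ccw 30 0 [ 0.673 -0.254  0.103] [-31.  30.  13.  73.   0. 133.]
wheel ccw 60 0 [ 0.667 -0.227  0.103] [-29.  27.  10.  72.   0. 105.]
wheel cw -60 0 [ 0.651 -0.294  0.103] [ -35.   29.   12.   73.    0. -
[... 1681 characters left out ...]
-8.  75. -68. 115.]
side 25 0 [ 0.533 -0.132  0.078] [  -6.   25.  -11.   70.  -64. -161.]
side 25 180 [ 0.533 -0.132  0.078] [ -6.  25. -11.  70. -64.  19.]
side 25 90 [ 0.533 -0.132  0.078] [ -6.  25. -11.  70. -64. -71.]
side 25 270 [ 0.533 -0.132  0.078] [ -6.  25. -11.  70. -64. 109.]
side 30 0 [ 0.532 -0.135  0.083] [  -7.   21.  -14.   67.  -59. -166.]
side 30 180 [ 0.532 -0.135  0.083] [ -7.  21. -14.  67. -59.  14.]
side 30 90 [ 0.532 -0.135  0.083] [ -7.  21. -14.  67. -59. -76.]
side 30 270 [ 0.532 -0.135  0.083] [ -7.  21. -14.  67. -59. 104.]
side high [ 0.551 -0.06   0.225] [   2.   30.    6.  104.  -65. -140.]
side high180 [ 0.551 -0.06   0.225] [  2.  30.   6. 104. -65.  40.]
```

```bash
cat >> h.py <<'E'
def stroke(phi0,phi1,s,z=.029,step=7.5):
    """push rib at phi0 to phi1 (deg)"""
    t=lambda:robot.observe()["time"]
    p,o=wpose(phi0,s,.056,.006,z,180)
    robot.move_pose(p+[0,0,.09],o); robot.line_to(p,.2)
    p1,_=wpose(phi0,s,.034,.006,z,180)
    hit=robot.line_to(p1,.03,guard=4)
    tp=robot.observe()["tool_pos"]; er=(p-p1)/np.linalg.norm(p-p1)
    rho=.034+(tp-p1)@er
    print("hit",hit,"rho mm",rho*1e3,"t",t())
    if not(hit and .035<rho<.0415): raise SystemExit("radial contact odd")
    rho+=.0017
    robot.line_to(wpose(phi0,s,rho,.006,z,180)[0],.05)
    robot.line_to(wpose(phi0,s,rho,.0005,z,180)[0],.05)
    f0=robot.observe()["ft_force"]
    for ph in np.linspace(phi0,phi1,int(round(abs(phi1-phi0)/step))+1)[1:]:
        q,o=wpose(ph,s,rho,0,z,180); robot.line_to(q,.08,rotation=o)
        a=YP+np.radians(ph); er=np.array([np.cos(a),np.sin(a),0]); et=s*np.array([-er[1],er[0],0]); f=robot.observe()["ft_force"]-f0
        print(f"{ph:.0f}: Fr {f@er:.1f} Ft {f@et:.1f}",end="; ")
    robot.line_to(wpose(phi1,s,rho,.004,z,180)[0],.05); q=wpose(phi1,s,.058,.006,z,180)[0]; robot.line_to(q,.2)
    robot.line_to(q+[0,0,.09],.25)
    print("\nt",t())
E
python3 - <<'E'
from h import *
robot.set_gripper(0)
stroke(-30,60,1)
cv2.imwrite("pics/s1.png",robot.grab_frame("scene"))
E
```

```text
hit True rho mm 37.78977572254924 t 3.8833
-22: Fr 1.5 Ft -0.3; -15: Fr -0.2 Ft -2.5; -8: Fr -0.3 Ft -1.6; 0: Fr 0.7 Ft -1.1; 8: Fr 1.1 Ft -0.8; 15: Fr 0.8 Ft -1.4; 22: Fr -0.0 Ft -1.0; 30: Fr 0.7 Ft -1.7; 38: Fr 1.4 Ft -0.7; 45: Fr 0.0 Ft -2.2; 52: Fr 0.3 Ft -1.5; 60: Fr 0.8 Ft -0.5; 
t 8.8
```

```bash
python3 - <<'E'
from h import *
stroke(-30,30,1)
p,o=BO+[0,0,.25],down(YB+180)
robot.move_pose(p,o)
im=robot.grab_frame("scene"); cv2.imwrite("pics/s2.png",im)
c=lambda n:cv2.resize(cv2.imread(n)[180:260,200:265],None,fx=6,fy=6,interpolation=cv2.INTER_CUBIC)
cv2.imwrite("pics/v2.png",np.hstack([c("pics/s1.png"),c("pics/s2.png")]))
S=Cam("scene")
for k in(0,.28,.47,.57): # predicted tip top of arm
    P=W(.088-.06*np.cos(k)-.005*np.sin(k)*-1*-1,0,.075+.06*np.sin(k)+.005*np.cos(k)); u=S.proj(P)[0]; print(k,(6*(u-[200,180]+.5)).round(0))
print(robot.observe()["time"])
E
```

```text
hit True rho mm 34.57941395315956 t 11.4417radial contact odd
```

```bash
python3 - <<'E'
from h import *
o=robot.observe(); print(o["tool_pos"],o["ft_force"],Wi(o["tool_pos"]))
p,_=wpose(-30,1,.056,.006,.029,180); robot.line_to(p,.1); robot.line_to(p+[0,0,.09],.25)
o=robot.observe(); print(o["ft_force"])
r=wpose(60,1,.058,.006,.12,180); robot.move_pose(*r)
j=wpose(60,1,.058,.006,.12,180)
robot.move_pose(BO+[0,0,.25],down(YB+180))
cv2.imwrite("pics/s2.png",robot.grab_frame("scene")); cv2.imwrite("pics/t2.png",robot.grab_frame("top"))
c=lambda n,x,y:cv2.resize(cv2.imread(n)[y:y+70,x:x+60],None,fx=6.6,fy=6.6,interpolation=cv2.INTER_CUBIC)
cv2.imwrite("pics/v2.png",np.hstack([c("pics/s2.png",203,187),cv2.convertScaleAbs(c("pics/t2.png",365,178),alpha=1.6)]))
S=Cam("scene")
for k in(0,.19,.28,.38,.47):
    P=W(.088-.06*np.cos(k)+.005*np.sin(k),0,.075+.06*np.sin(k)+.005*np.cos(k)); u=S.proj(P)[0]; print(k,(6.6*(u-[203,187]+.5)).round(0))
print(robot.observe()["time"])
E
```

```text
[ 0.63481569 -0.29992469  0.10155375] [ 1.30961113 -1.98707302  1.42465793] [ 0.13918074 -0.0440804   0.10155375]
[-1.9535658  -0.70098827 -0.40651235]
0 [179. 114.]
0.19 [175.  95.]
0.28 [173.  87.]
0.38 [170.  80.]
0.47 [168.  74.]
15.2667
```

View pics/v2.png

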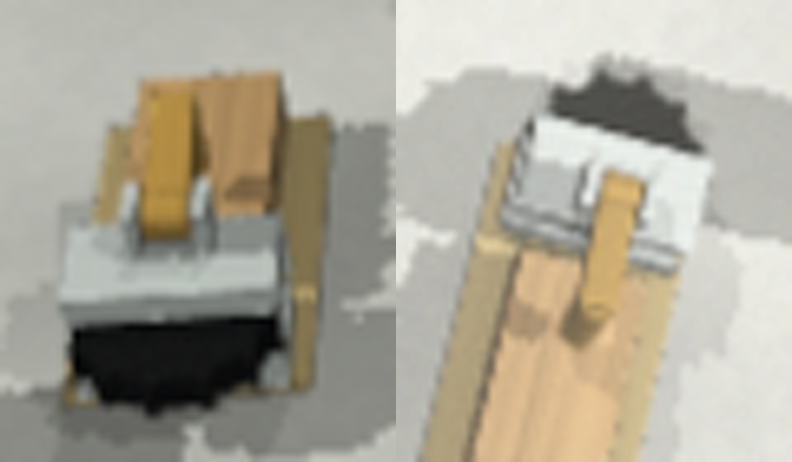

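```bash
python3 - <<'E'
from meas import *
def tip(n):
    im=cv2.imread(n); P=lambda u,v:(203+u/6.6-.5,187+v/6.6-.5)
    hsv=cv2.cvtColor(im,cv2.COLOR_BGR2HSV).astype(float)
    h=hsv[195:222,222:237]; m=((h[...,1]>150)&(h[...,2]>90)&(abs(h[...,0]-18)<6))
    # subpixel: column saturation profile crossing
    s=hsv[190:215,225:231,1].mean(1); 
    i=[k for k in range(len(s)-1) if s[k]<160<=s[k+1]]
    return m.sum(), s.round(0).astype(int).tolist(), [190+k+(160-s[k])/(s[k+1]-s[k]) for k in i]
for n in("scene0","s1","s2"): print(n,tip(f"pics/{n}.png"))
S=Cam("scene")
for k in range(6):
    a=.094*k; P=W(.088-.06*np.cos(a)+.005*np.sin(a),0,.075+.06*np.sin(a)+.005*np.cos(a)); print(k,S.proj(P)[0].round(2))
E
```

```text
scene0 (np.int64(105), [11, 11, 11, 12, 12, 12, 12, 11, 36, 94, 116, 116, 116, 116, 126, 141, 147, 148, 149, 151, 152, 152, 154, 154, 156], [])
s1 (np.int64(39), [31, 28, 32, 28, 24, 22, 19, 21, 22, 22, 18, 19, 18, 17, 16, 14, 14, 22, 28, 32, 40, 39, 38, 54, 98], [])
s2 (np.int64(125), [12, 11, 10, 11, 10, 11, 11, 11, 35, 94, 123, 142, 151, 151, 152, 153, 153, 154, 154, 154, 155, 156, 157, 158, 157], [])
0 [229.63 203.71]
1 [229.31 202.22]
2 [228.98 200.86]
3 [228.63 199.65]
4 [228.28 198.6 ]
5 [227.92 197.71]
```

Arm tip shifted 3.9 px, and the prediction is 2.9 / 4.1 / 5.1 px for 2 / 3 / 4 clicks. So the wheel stands at three clicks. The second probe had pressed the wheel back against its detent, so I'll skip probing and use the known radius.

```bash
python3 - <<'E'
s=open('h.py').read()
i=s.index("    p1,_=wpose(phi0,s,.034"); j=s.index("    robot.line_to(wpose(phi0,s,rho,.006")
s=s[:i]+"    rho=.0395\n"+s[j:]; open('h.py','w').write(s)
E
python3 - <<'E'
from h import *
stroke(-30,30,1)
robot.set_gripper(.045)
robot.move_pose(BO+[0,0,.22],down(YB+180))
cv2.imwrite("pics/s3.png",robot.grab_frame("scene")); cv2.imwrite("pics/t3.png",robot.grab_frame("top"))
s=cv2.cvtColor(cv2.imread("pics/s3.png"),cv2.COLOR_BGR2HSV)[190:215,225:231,1].mean(1); print(s.round(0))
c=lambda n,x,y:cv2.resize(cv2.imread(n)[y:y+70,x:x+60],None,fx=6.6,fy=6.6,interpolation=cv2.INTER_CUBIC)
cv2.imwrite("pics/v3.png",np.hstack([c("pics/s3.png",203,187),c("pics/s3.png",335,130)]))
print(robot.observe()["time"])
E
```

```text
-22: Fr -0.6 Ft -0.1; -15: Fr -0.1 Ft -0.6; -8: Fr 0.7 Ft 0.4; 0: Fr -0.5 Ft -0.6; 8: Fr -0.9 Ft -0.6; 15: Fr -0.4 Ft -1.6; 22: Fr -0.1 Ft 0.2; 30: Fr -0.6 Ft -0.3; 
t 21.725
[ 12.  11.  10.  11.  11.  11.  11.  12.  49. 139. 156. 157. 158. 158.
 158. 158. 158. 157. 158. 158. 158. 158. 157. 158. 158.]
24.0083
```

View pics/v3.png

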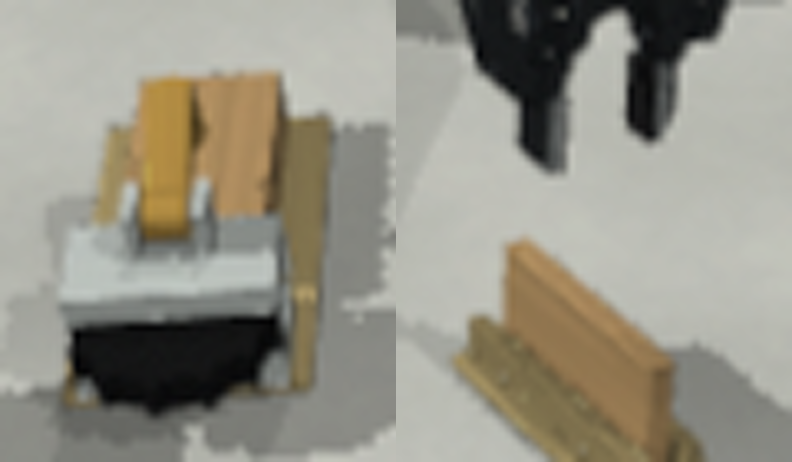

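The arm tip is now level with the pile's far edge (row about 198.6), and the board in the rack is clear of the fingers. Rows can't cleanly separate 4 from 5 clicks here, so I'll use column-averaged edges in both views.

```bash
python3 - <<'E'
from h import *
from scipy.ndimage import map_coordinates
T=Cam("top");S=Cam("scene")
tip=lambda a,e,h=.005:W(.088-e*np.cos(a)+h*np.sin(a),0,.075+e*np.sin(a)+h*np.cos(a))
print("pile edge scene",S.proj(W(-.06,.005,.036)))
for cam,names in ((T,("top0","t2","t3")),(S,("scene0","s2","s3"))):
    # sample along line through predicted tip positions, 3 lateral offsets
    base=cam.proj(W(.088,0,.085))[0]
    for n,k in zip(names,(0,3,5)):
        im=cv2.cvtColor(cv2.imread(f"pics/{n}.png"),cv2.COLOR_BGR2HSV).astype(float)
        end=cam.proj(tip(.094*k,.06))[0]; d=(end-base)/np.linalg.norm(end-base); nn=np.array([-d[1],d[0]])
        s=np.arange(-4,4.01,.5); c=end+s[:,None]*d
        pr=np.mean([[map_coordinates(im[...,ch],[(c+o*nn)[:,1],(c+o*nn)[:,0]],order=1) for ch in range(3)] for o in(-1.2,-.6,0,.6,1.2)],0)
        print(cam.n,n,"end",end.round(2)); print(" H",pr[0].round(0)); print(" S",pr[1].round(0)); print(" V",pr[2].round(0))
    for k in range(6): print(k,cam.proj(tip(.094*k,.06))[0].round(2),end=" ")
E
```

```text
pile edge scene [[236.01047914 197.47396724]]
top top0 end [393.98 225.78]
 H [19. 19. 19. 19. 19. 19. 19. 19. 19. 19. 18. 18. 18. 17. 17. 17. 17.]
 S [119. 120. 120. 120. 120. 119. 118. 116. 116. 112. 107. 103.  98.  94.
  92.  90.  91.]
 V [126. 126. 127. 127. 127. 126. 122. 114. 109. 107. 102. 100. 101. 101.
 108. 115. 118.]
top t2 end [395.43 223.85]
 H [19. 19. 19. 19. 19. 19. 20. 19. 19. 19. 19. 19. 19. 18. 18. 18. 18.]
 S [117. 116. 116. 115. 115. 115. 116. 115. 113. 112. 112. 110. 108. 104.
 100.  97.  97.]
 V [129. 129. 129. 130. 130. 130. 131. 126. 118. 115. 118. 116. 109. 105.
 102. 103. 107.]
top t3 end [396.55 221.76]
 H [19. 19. 19. 19. 19. 19. 19. 19. 19. 19. 19. 19. 19. 19. 19. 19. 18.]
 S [115. 115. 115. 115. 115. 115. 114. 114. 112. 111. 111. 112. 111. 110.
 108. 106. 105.]
 V [124. 124. 124. 124. 125. 125. 126. 125. 119. 115. 115. 114. 112. 110.
 107. 106. 108.]
0 [393.98 225.78] 1 [394.43 225.31] 2 [394.92 224.66] 3 [395.43 223.85] 4 [395.98 222.89] 5 [396.55 221.76] scene scene0 end [229.63 203.71]
 H [20. 20. 20. 20. 20. 21. 20. 19. 18. 17. 17. 17. 18. 17. 17. 1
[... 165 characters left out ...]
8. 168.
 167. 167. 168.]
scene s2 end [228.63 199.65]
 H [20. 20. 20. 20. 19. 19. 19. 18. 18. 18. 18. 20. 26. 34. 36. 36. 36.]
 S [158. 158. 158. 159. 155. 149. 140. 129. 116. 103.  78.  48.  29.  16.
  11.  11.  10.]
 V [178. 178. 179. 179. 178. 177. 179. 181. 183. 186. 188. 189. 189. 190.
 189. 189. 188.]
scene s3 end [227.92 197.71]
 H [20. 20. 20. 20. 20. 20. 20. 20. 24. 30. 35. 38. 39. 39. 39. 39. 39.]
 S [159. 159. 159. 159. 157. 153. 124.  77.  44.  23.  13.  12.  11.  11.
  11.  11.  11.]
 V [178. 178. 178. 178. 178. 179. 180. 183. 186. 188. 189. 190. 190. 190.
 190. 190. 190.]
0 [229.63 203.71] 1 [229.31 202.22] 2 [228.98 200.86] 3 [228.63 199.65] 4 [228.28 198.6 ] 5 [227.92 197.71]
```

Top view edges match five clicks (offset −0.1 px, against about +0.8 px if it were four). Next is the grasp, then the tilt up high.

```bash
python3 - <<'E'
from h import *
robot.line_to(BO+[0,0,.052+robot.tip_reach],.15)
robot.set_gripper(0); print(robot.observe()["gripper_width"])
robot.line_to(BO+[0,0,.23],.2)
p,o=side(.115,.16,15,0,180); robot.move_pose(p,o)
cv2.imwrite("pics/s4.png",robot.grab_frame("scene")); cv2.imwrite("pics/t4.png",robot.grab_frame("top"))
print(robot.observe()["time"],robot.observe()["gripper_width"])
v=np.hstack([cv2.imread("pics/s4.png")[50:350,130:480],cv2.imread("pics/t4.png")[100:400,200:500]]); cv2.imwrite("pics/v4.png",cv2.resize(v,(800,369)))
E
```

```text
0.012390730706728565
27.025 0.01239818604409407
```

View pics/v4.png

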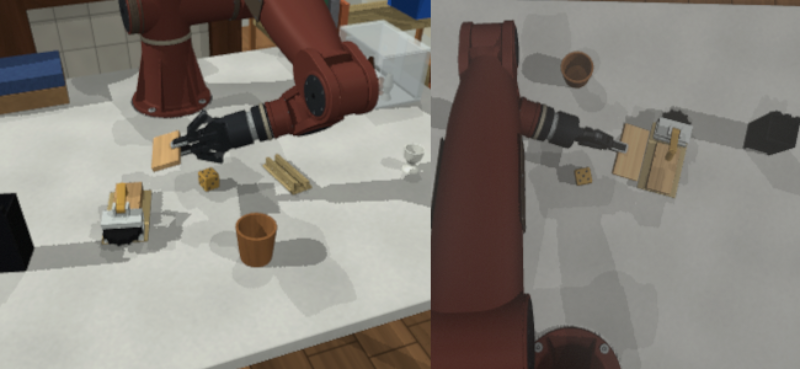

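Board is held square, tilted, beside the press, and the wrist passes well clear of the die. I'll check the height of the wrist joint before lowering.

```bash
python3 - <<'E'
from h import *
S=Cam("scene");T=Cam("top")
P=lambda c:c.K@np.c_[c.R,c.t]
for a,b in (((386,127),(248,135)),((386,127),(246,150)),((386,145),(246,165))):
    X=cv2.triangulatePoints(P(S),P(T),np.float64(a),np.float64(b)); X=(X[:3]/X[3]).ravel()
    print(X.round(3),(S.proj(X)[0]-a).round(1),(T.proj(X)[0]-b).round(1))
p,o=side(.115,.16,15,0,180); q0=robot.ik(p,o)
q1=robot.ik(*side(.027,.0552,15,0,180)); print(q0.round(1),q1.round(1))
# J5 centre: point fixed in the tool axis s.t. rotating tool about it (tilt axis of J5) changes only q5
R=Ro.from_euler('xyz',o,degrees=True).as_matrix()
for d in(.05,.1,.15,.2,.25,.3):
    c=p-R[:,2]*d; best=[]
    for ax in (np.cos(a)*R[:,0]+np.sin(a)*R[:,1] for a in np.linspace(0,np.pi,37)):
        Q=Ro.from_rotvec(ax*.05).as_matrix(); q=robot.ik(c+Q@R[:,2]*d,Ro.from_matrix(Q@R).as_euler('xyz',degrees=True))
        if q is not None: best.append(np.abs((q-q0)[:4]).max())
    print(d,min(best).round(2))
E
```

```text
[0.712 0.155 0.33 ] [ 9.7 -2.3] [9.7 4. ]
[0.681 0.166 0.312] [ 7.3 -1.6] [7.5 3.2]
[0.661 0.178 0.25 ] [ 5.8 -1.2] [5.9 2.5]
[  4.   40.3  11.7 110.3 -66.8  51.3] [ -4.2  36.5  -3.2  82.5 -72.2  33.5]
0.05 0.76
0.1 0.48
0.15 0.45
0.2 0.14
0.25 0.18
0.3 0.32
```

```bash
python3 - <<'E'
from h import *
tl=15; t=np.radians(tl); b=.07
pf,o=side(.027,.0552,tl,0,180)
p1,_=side(.027+b*np.cos(t),.0552+b*np.sin(t),tl,0,180)
f=lambda:robot.observe()["ft_force"].round(1)
robot.line_to(p1,.15,rotation=o); print(f())
print("guard",robot.line_to(pf,.06,guard=8),f(),Wi(robot.observe()["tool_pos"])-Wi(pf))
robot.set_gripper(.045); robot.pause(.2)
q=robot.observe()["tool_pos"]; robot.line_to(q+[0,0,-.004],.05)
zt=Ro.from_euler('xyz',o,degrees=True).as_matrix()[:,2]
robot.line_to(q+[0,0,-.004]-.09*zt,.12); print(f())
robot.line_to(q-.11*zt+[0,0,.05],.2)
cv2.imwrite("pics/s5.png",robot.grab_frame("scene")); cv2.imwrite("pics/t5.png",robot.grab_frame("top"))
print(robot.observe()["time"])
c=lambda n,x,y:cv2.resize(cv2.imread(n)[y:y+90,x:x+80],None,fx=5,fy=5,interpolation=cv2.INTER_CUBIC)
cv2.imwrite("pics/v5.png",np.hstack([c("pics/s5.png",195,175),c("pics/t5.png",355,180)]))
E
```

```text
[ 0.5 -0.3 -0.5]
guard False [-0.4 -0.  -0.3] [8.31459436e-05 2.15068208e-04 9.27032517e-05]
[-0.2 -0.6 -0.8]
31.4083
```

View pics/v5.png

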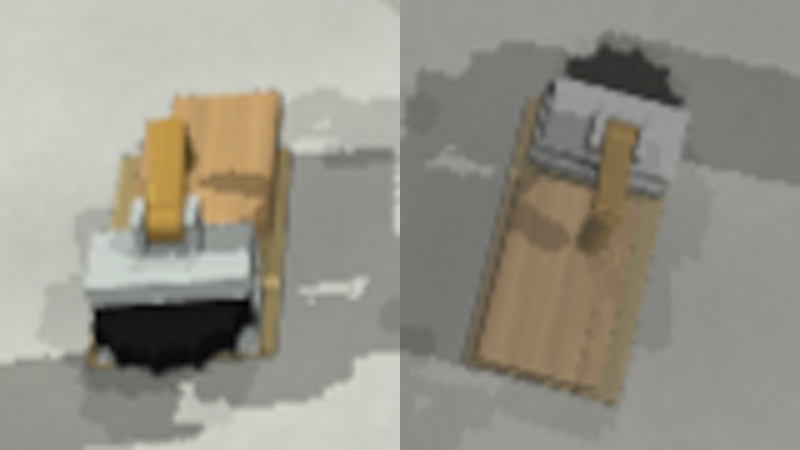

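Board lies flat on the pile under the raised arm, about 18 mm off towards +y. Next I push it home with two spread fingertips until they meet the pile's side.

```bash
python3 - <<'E'
from h import *
tl=15
for r in(90,270):
    q=robot.ik(*side(.11,.09,tl,-.003,r)); print(r,q.round(0), robot.ik(*side(.02,.038,tl,-.003,r)).round(0))
r=90
robot.move_pose(*side(.11,.09,tl,-.003,r)); robot.set_gripper(.072)
p,o=side(.085,.038,tl,-.003,r); robot.line_to(p,.15,rotation=o)
robot.line_to(side(.046,.038,tl,-.003,r)[0],.08)
g=robot.line_to(side(.010,.038,tl,-.003,r)[0],.03,guard=7)
ob=robot.observe(); tip=ob["tool_pos"]+Ro.from_euler('xyz',ob["tcp_rot"],degrees=True).as_matrix()[:,2]*robot.tip_reach
print(g,"nominal tip",Wi(tip),"F",RP.T@ob["ft_force"])
robot.line_to(p,.15); robot.line_to(p+[0,0,.08],.2)
cv2.imwrite("pics/s6.png",robot.grab_frame("scene")); cv2.imwrite("pics/t6.png",robot.grab_frame("top"))
print(robot.observe()["time"])
c=lambda n,x,y:cv2.resize(cv2.imread(n)[y:y+90,x:x+80],None,fx=5,fy=5,interpolation=cv2.INTER_CUBIC)
cv2.imwrite("pics/v6.png",np.hstack([c("pics/s6.png",195,175),c("pics/t6.png",355,180)]))
E
```

```text
90 [  4.  45.  10. 104. -67. -39.] [ -5.  37.  -5.  79. -73. -58.]
270 [  4.  45.  10. 104. -67. 141.] [ -5.  37.  -5.  79. -73. 122.]
True nominal tip [-0.00307328  0.02141116  0.03787637] F [0.20096337 6.89039279 2.52978999]
36.4417
```

View pics/v6.png

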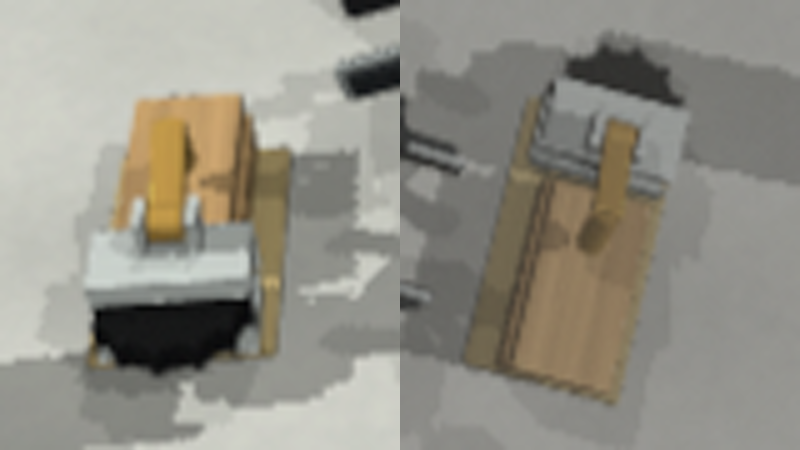

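```bash
python3 - <<'E'
from meas import *
im=cv2.imread("pics/t6.png"); Pq=lambda u,v:(355+(u-400+.5)/5-.5,180+(v+.5)/5-.5)
for n,p,q,z in(("left",Pq(515,372),Pq(552,190),.05),("near",Pq(515,374),Pq(613,400),.05),("right",Pq(613,400),Pq(660,195),.05),("pile-left?",Pq(500,365),Pq(538,190),.036)):
    A,d,r=wl(T,im,p,q,z); a=[Wi([*(A+t*d),0])[:2].round(4) for t in(0,.05)] ; print(n,"ang rel press",(np.degrees(np.arctan2(d[1],d[0]))+13.9).round(2),"press pts",Wi([*A,0])[:2],Wi([*(A+d*.1),0])[:2],"r",r.round(2))
print("pred board left edge px crop", [((u-355+.5)*5+400-.5,(v-180+.5)*5-.5) for u,v in T.proj([W(-.06,.031,.05),W(.05,.031,.05),W(-.06,.031,.036),W(-.06,-.031,.05)])])
E
```

```text
left ang rel press 0.95 press pts [-0.09024287  0.02463541] [0.0097435  0.02628636] r 0.11
near ang rel press -90.65 press pts [-0.0652492   0.08398229] [-0.06638872 -0.01601121] r 0.18
right ang rel press -0.26 press pts [-0.09124188 -0.03905926] [ 0.00875709 -0.03951325] r 0.19
pile-left? ang rel press 1.44 press pts [-0.09657032  0.0309126 ] [0.00339792 0.03343273] r 0.38
pred board left edge px crop [(np.float64(504.58452492281776), np.float64(363.14819774889185)), (np.float64(545.6579528889922), np.float64(189.77466712816974)), (np.float64(500.8301981786452), np.float64(364.55665842421166)), (np.float64(604.1952867929235), np.float64(390.1764604227794))]
```

Board measured at about (−6, −7) mm from the pile centre and within 1° of square, inside the 15 mm tolerance. Next, the wheel goes back three clicks.

```bash
python3 - <<'E'
from h import *
q=robot.observe()["tool_pos"]; robot.line_to(q+[0,.04,.12],.25)
robot.set_gripper(0)
robot.move_pose([.60,-.10,.30],down(30+180-13.9))
stroke(30,-60,-1)
robot.move_pose([.45,-.05,.36],down(180))
cv2.imwrite("pics/s7.png",robot.grab_frame("scene")); cv2.imwrite("pics/t7.png",robot.grab_frame("top"))
print(robot.observe()["time"])
c=lambda n,x,y:cv2.resize(cv2.imread(n)[y:y+90,x:x+80],None,fx=5,fy=5,interpolation=cv2.INTER_CUBIC)
cv2.imwrite("pics/v7.png",np.hstack([c("pics/s7.png",195,175),c("pics/t7.png",355,180)]))
S=Cam("scene")
for k in(.19,.23,.27,.37,.47):
    u=S.proj(W(.088-.06*np.cos(k)+.005*np.sin(k),0,.075+.06*np.sin(k)+.005*np.cos(k)))[0]; print(k,u.round(2),((u-[195,175]+.5)*5-.5).round(0))
E
```

```text
22: Fr 1.6 Ft 0.6; 15: Fr 0.9 Ft 0.6; 8: Fr 0.7 Ft 0.2; 0: Fr 0.7 Ft -0.7; -8: Fr 0.1 Ft 0.3; -15: Fr -1.0 Ft -1.7; -22: Fr 0.1 Ft -0.4; -30: Fr 0.5 Ft -0.7; -38: Fr -0.3 Ft -0.3; -45: Fr 0.1 Ft -1.8; -52: Fr 0.3 Ft -0.7; -60: Fr -0.1 Ft -0.8; 
t 45.3083
46.8083
0.19 [228.97 200.83] [172. 131.]
0.23 [228.82 200.3 ] [171. 129.]
0.27 [228.68 199.8 ] [170. 126.]
0.37 [228.3  198.66] [169. 120.]
0.47 [227.92 197.71] [167. 116.]
```

View pics/v7.png

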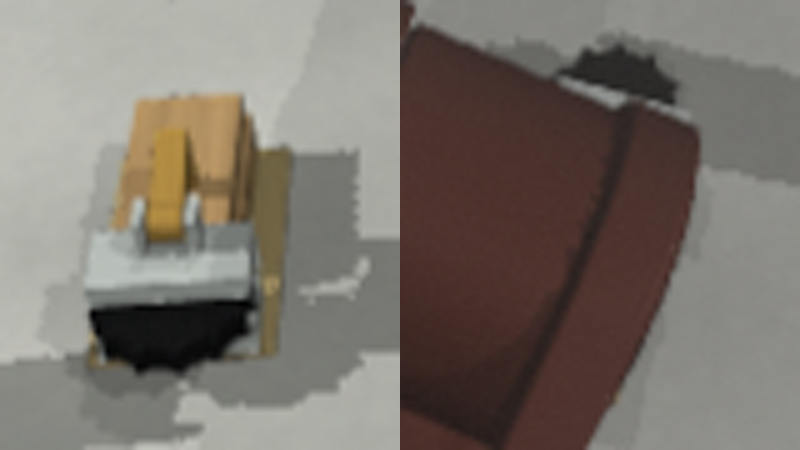

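```bash
python3 - <<'E'
from meas import *
robot.move_pose([.40,.25,.36],down(180))
im=robot.grab_frame("top"); cv2.imwrite("pics/t8.png",im); sc=robot.grab_frame("scene"); cv2.imwrite("pics/s8.png",sc)
Pq=lambda u,v:(355+(u-400+.5)/5-.5,180+(v+.5)/5-.5)
for n,p,q,z in(("left",Pq(515,372),Pq(552,190),.05),("near",Pq(515,374),Pq(613,400),.05),("right",Pq(613,400),Pq(660,195),.05)):
    A,d,r=wl(T,im,p,q,z); print(n,(np.degrees(np.arctan2(d[1],d[0]))+13.9).round(2),Wi([*A,0])[:2].round(4),Wi([*(A+d*.1),0])[:2].round(4),r.round(2))
for a,b in(("s2",3),("s3",5),("s8","now")):
    s=cv2.cvtColor(cv2.imread(f"pics/{a}.png"),cv2.COLOR_BGR2HSV)[194:206,226:231,1].mean(1); print(a,b,s.round(0))
c=lambda im,x,y:cv2.resize(im[y:y+160,x:x+340],None,fx=2.2,fy=1.8)
cv2.imwrite("pics/v8.png",cv2.convertScaleAbs(np.vstack([c(im,150,130),c(sc,90,150)]),alpha=1.2)); print(robot.observe()["time"])
E
```

```text
left 0.55 [-0.0996  0.0252] [0.0004 0.0261] 0.13
near -90.6 [-0.0654  0.0812] [-0.0665 -0.0188] 0.17
right -0.12 [-0.0912 -0.0393] [ 0.0088 -0.0395] 0.19
s2 3 [ 10.  10.  11.  11.  37.  96. 124. 147. 157. 156. 158. 159.]
s3 5 [ 11.  11.  11.  13.  52. 147. 159. 159. 159. 159. 159. 159.]
s8 now [ 50. 114. 115. 116. 116. 116. 131. 155. 158. 159. 159. 158.]
48.075
```

View pics/v8.png

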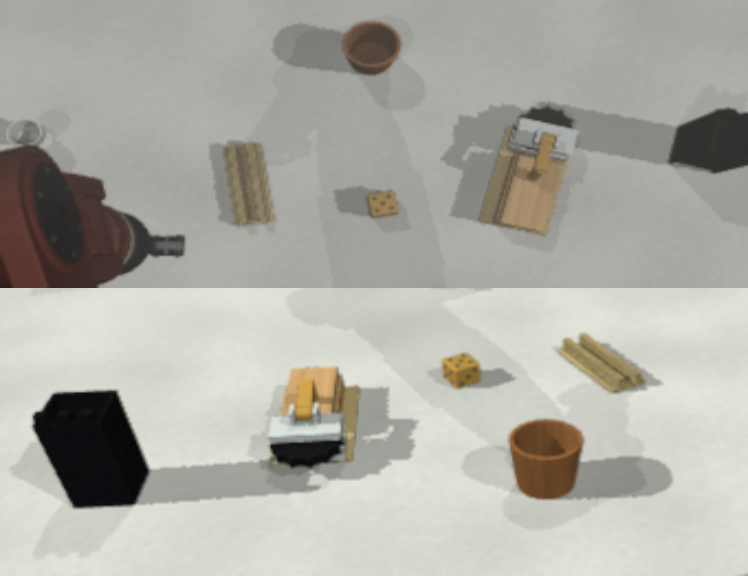

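Board unmoved, arm resting on it, bystanders in place, and the robot clear of everything. I'm handing in.

```bash
python3 -c "
from plant import robot
robot.job_done(); print(robot.observe()['time'])"
```

```text
the job is handed in; nothing more can be done
the job is handed in; nothing more can be done
```

The board is away in the press and I handed the job in at about 48 s of the 72 s allowed. No verdict is reported.

**What I did:**
- Rolled the wheel up five clicks, three and then two, with the closed fingers pushing a rib.
- Took the board from the rack and laid it under the raised arm, tilted 15°.
- Pushed it home with two spread fingertips until they met the pile's side.
- Rolled the wheel back three clicks.

**Last checks:**
- **Board:** flat and within about 1° of square. Its centre is about 6 mm and 7 mm off the pile's centre along x and y, so about 9 mm in all (limit 15 mm). The fingertips pushed it a little past flush.
- **Arm:** its height in the scene view fits about 0.27 rad, so it rests on the board.
- **Bystanders:** the die, tower and pot look unmoved. The egg cup is only partly in view beside the robot's arm, but the robot never went near it. The robot stood clear of everything.

**What was less certain:**
- **False start:** on my second wheel stroke, the check for the wheel's edge pressed it back against its detent. I stopped, confirmed from the picture that it still stood at three clicks, and went on without that check.
- **Five-click count:** the scene view could not separate four clicks from five. The top view fitted five.
- **Final two-click position:** no picture can confirm it, because three clicks would hold the arm at almost the same height. It rests on the stroke's geometry and the click forces; the last two of the three clicks showed clearly, the first did not.

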